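# Unhook the mandrel, socket it and fit the barrel

## Task

The steel mandrel hangs by its eye on the barbed hook of the stand. Work it off the hook without forcing it (raise it, tilt it, back it over the barb), stand it upright in the hole of the aluminium socket block until its shoulder is fully home, and let go; then slip the tall black barrel, the same way up as it stands, down over the mandrel until it sits flat on the block. Leave the short black ring, the loupe and the tape roll where they are.

Things in the scene. Friction and masses are not known exactly. Their poses are not given: they have to be found in the camera images.
- stand: fixed steel hook stand; origin on the bench on the axis of its upright post (14 mm diameter, top at 176 mm). x is the way the hook points, away from the post; z up. Foot plate 100 mm (x -65 to +35) by 80 mm, 12 mm thick. The hook is a 6 mm round bar in the plane y = 0; centre line: level from x 0, z 170 mm to x 48, z 170; up at 45 degrees to the tip x 68, z 190; then barb back to x 58, z 192
- hook_shaft (a point): on the centre line of the hook's level part, 36 mm from the post's axis, 170 mm above the bench; axes as the stand
- hook_tip (a point): centre of the hook's tip, where the barb turns back; axes as the stand. Upright, the mandrel's eye cannot pass the barb (4 mm short). Tilted 40 degrees about the stand's y, its head leaning back towards the post and its foot swung outward, it passes along the slope with about 4 mm to spare on either side
- mandrel_mid (a point): centre, half-way up, of the loose steel mandrel (106 mm long, 0.15 kg) that hangs upright on the hook; z along its axis to the grip head. From its foot: spigot 16 mm diameter, 0 to 25 mm, nose tapered 4 mm; round body 28 mm diameter, 25 to 55 mm, its underside is the shoulder; flat neck with the eye; solid grip head 84 to 106 mm
- mandrel_eye (a point): centre of the mandrel's eye, 72 mm above its foot, axes as the mandrel. Neck and head are 27 mm wide (y), 12 mm thick (x); the eye goes through along x, 17 mm wide (y), from 60 to 84 mm above the foot. Grip across the 27 mm width from above; fingers may reach down beside the eye. Hanging, the eye's top edge rests on the bar, this point 9 mm below the bar's centre line
- socket: fixed aluminium socket block, 80 x 80 x 40 mm high; origin at the centre of its underside on the bench, z up
- socket_hole0 (a point): mouth of the block's hole, at the centre of its top, 40 mm above the bench. The hole is round, 19 mm wide with a 2 mm chamfer, 32 mm deep, upright. With the mandrel home its shoulder lies on the block's top, its half-way point 28 mm above this point, its head's top 81 mm above
- barrel_mid (a point): loose tall black lens barrel standing upright on the bench, 52 mm diameter, 72 mm high, a plain open tube with a through bore of about 35 mm; 0.06 kg; this point is its centre, half-way up; z is its axis, up. Fitted, it stands on the block round the mandrel, this point 36 mm above the block's top
- short_ring: bystander: short black ring, 52 mm diameter, 24 mm high; origin at its underside
- loupe: bystander: black eye loupe, 38 mm diameter, 31 mm high; origin at its underside
- tape_roll: bystander: roll of paper tape lying flat, 68 mm diameter, 19 mm high; origin at its underside
Mind the look-alikes: they are no part of the job. Of the things like the stand, leave any that is turquoise; of the rest the larger one is meant.

How it is judged:
By the outcome, as a careful person would: the job done as asked, in the order asked, and still so for the second after the job is handed in, with the robot touching nothing.
It also fails if it takes over 59 s, if anything falls off the work surface, if the arm or the gripper's body presses on something with over 40 N, if the wrist force passes 120 N, or if a joint passes its speed limit or range.

## Robot

A 6-joint arm with a two-finger parallel gripper is mounted at the origin on a cart in front of the work surface, level with it; the furniture and walls round the work are solid. World frame = base frame: x ahead of the robot, y to its left, z up, the work surface at z = 0. Lengths are in m, angles in degrees, forces in N, time in s.
With the tool pointing down it reaches from about 0.4 to 0.825 m from the base axis. Payload 7 kg.
Tool frame: the origin (TCP) lies on the centre line of the jaws, within the pads' length; the fingertips stand 19 mm ahead of it and the grasp point (between the pads) is the TCP; z points along the fingers, y is the line along which they close (so a half turn about z gives the same grasp; the last joint's range is limited). The gripper opens to 88 mm and grips with 3 to 60 N. Pads are 19 mm wide; open, the fingers measure 130 mm over their backs; the gripper's body (78 mm by 193 mm) begins 47 mm behind the grasp point.
Start: joints at [-52.019, 20.546, 0.682, 0, -70.136, -16.507], TCP at [0.247, -0.628, 0.246] pointing down, gripper open.
Joint ranges: [-176.03, 176.03], [-82.01, 121.73], [-58.28, 71.71], [-173.87, 95.51], [-174.79, -0.11], [-173.66, 173.66]. Speed limits (degrees/s): [136.94, 136.94, 172.46, 180, 180, 180].

## Interface

Orientations are given as [roll, pitch, yaw] about the fixed x, y, z axes, in that order (R = Rz(yaw) Ry(pitch) Rx(roll)).
In Python, from plant import get_state, capture, close_job gives the robot as it stands.
- The arm moves only by the tool apply_moves, never from a script. Its argument "targets" is a list of rows, each a list of 7 numbers: the opening, from 0 (shut) to 1 (fully open), then the shift along the tool's x, y, z normalised to -1 to 1, where 1 is 1000 mm, then the turn, a rotation vector about the tool's x, y, z normalised to -1 to 1, where 1 is 90 degrees. In form: [[claw, tx, ty, tz, ax, ay, az], ...]. A call has 1 to 20 rows; each row shifts and turns the commanded pose from where the row before left it, along the tool's axes as they then stand; what a row does not reach is not made up. A row lasts 1/12 s, in which the tool goes at most 41.7 mm and 7.16 degrees, less where a joint would pass 70% of its speed; a pose out of reach is approached as far as the arm can. A call with a number of a shift or a turn outside -1 to 1 is refused whole. A call with a gripper value outside its range is refused whole. The fingers move at their own pace and stop on an object; "newtons" is the grip in N (left out, the last holds). Time passes only in rows, so rows that do not move let the fingers close. It gives the time, the measured TCP pose, the force, the opening and the grip force at its end, in the units of the state.
- get_state(): the state, without advancing time (a new reading comes with each control period).
- capture(name): name is "scene" or "top"; returns a dict with "frame" (420x560x3 uint8, red, green, blue), "range_z" (420x560 float32, m along the optical axis (not along the pixel's ray), 0 where there is no reading), "camera_matrix" (3x3 intrinsics, pixels), "T" (4x4, takes a point from camera to world coordinates). Camera axes: x right, y down, z forward; pixel columns grow to the right and rows downward; lengths in m; the calibration is good to about 2 mm. A picture is of the moment at which its call begins.
- close_job(): hands the job in; it is judged then, once.
The state is a dict: "time_s": time; "joints": joint angles; "qd": joint speeds; "joint_torque": joint torques, N m; "tcp_pos": TCP position; "eef_rot": TCP orientation; "contact_force": force on the tool from outside, world axes, zero at the start; "moment": the same for the moment, N m; "gripper_width": finger opening in m; "gripper_force": force on a finger pad.
Only numpy, scipy, OpenCV 4.12 (cv2) and the standard library are available. Lean on these libraries where they do the work, as an engineer would, in place of code of your own. Each camera call takes 0.05 s, during which the arm holds its last target. There are 200 camera calls.

## Working session

There is one attempt and no reset: what is moved stays moved. The work goes in short steps, Python scripts to look and compute and a tool call to move; the robot and the scene stay as the last step left them, time stands still between calls to the robot, and variables do not carry over. Pictures are saved under pics/ and viewed, at most 10 in all, crops included, and the job is handed in when it is done.

Besides the shell and the picture viewer there is one more tool, called after "Emit:" in YAML: its name, and indented under it one key for each argument. apply_moves: Moves the arm, as the interface text tells. Scaled input: -1 to 1 covers 1000 mm each way for a shift and 90 degrees each way for a turn. Its arguments: {"type":"object","properties":{"targets":{"type":"array","items":{"type":"array","items":{"type":"number"}}},"newtons":{"type":"number"}},"required":["targets"]}

```bash
mkdir -p pics; cat > h.py <<'E'
import numpy as np,cv2
from plant import get_state,capture
def cloud(c):
    d=c["range_z"];K=c["camera_matrix"];T=c["T"]
    v,u=np.mgrid[:d.shape[0],:d.shape[1]]
    P=np.stack([(u-K[0,2])/K[0,0]*d,(v-K[1,2])/K[1,1]*d,d],-1)
    W=P@T[:3,:3].T+T[:3,3]; W[d==0]=np.nan
    return W
def save(c,n): cv2.imwrite(f"pics/{n}.png",c["frame"][:,:,::-1])
E
python3 - <<'E'
from h import *
np.set_printoptions(precision=4,suppress=True)
print(get_state())
a=[capture("scene"),capture("top")]
for c,n in zip(a,["scene","top"]):
    save(c,n+"0");np.savez(n+"0",**c);print(c["camera_matrix"],c["T"])
E
```

```text
{'time_s': 0.0, 'joints': array([-52.0216,  20.5899,   0.6327,  -0.0198, -70.1381, -16.5056]), 'qd': array([-0.0154,  0.0213, -0.1138, -0.0051, -0.1061,  0.0169]), 'joint_torque': array([ -0.0011, -58.2717,  29.3057,   6.9975,   0.0068,  -0.0002]), 'tcp_pos': array([ 0.2469, -0.6277,  0.2446]), 'eef_rot': array([ 179.9033,   -0.0092, -158.5339]), 'contact_force': array([0.3521, 0.1773, 0.0916]), 'moment': array([-0.0121, -0.0124,  0.0244]), 'gripper_force': 0.0, 'gripper_width': 0.08772312696571113}
[[524.9355   0.     282.239 ]
 [  0.     524.9355 198.2632]
 [  0.       0.       1.    ]] [[ 0.4659 -0.467   0.7516 -0.2128]
 [-0.8848 -0.2405  0.3991 -0.4552]
 [-0.0056 -0.8509 -0.5253  0.6693]
 [ 0.      0.      0.      1.    ]]
[[423.3704   0.     278.779 ]
 [  0.     423.3704 209.9876]
 [  0.       0.       1.    ]] [[ 0.0165 -0.9848  0.173   0.3898]
 [-0.9993 -0.0221 -0.0304 -0.0354]
 [ 0.0338 -0.1724 -0.9844  0.9913]
 [ 0.      0.      0.      1.    ]]
```

View pics/scene0.png

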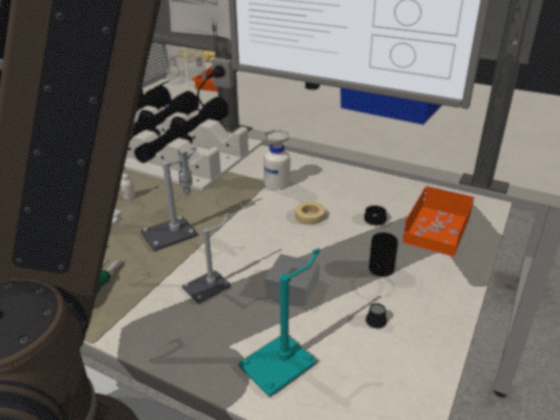

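View pics/top0.png

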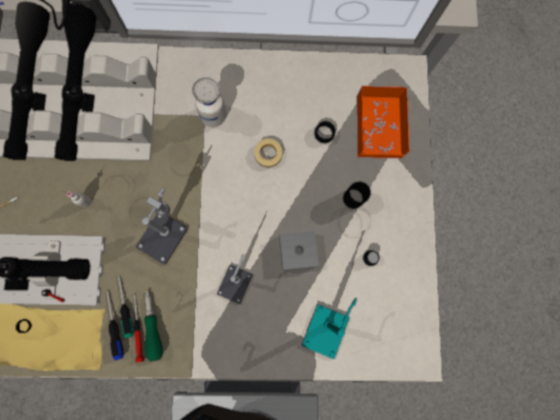

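The real stand is the larger grey one, with the mandrel: top view (162,238), scene (175,200). The socket is at top (300,251), the barrel at (357,195). The ring, loupe and tape are at (325,132), (371,257) and (268,152).

```bash
python3 - <<'E'
from h import *
np.set_printoptions(precision=4,suppress=True,linewidth=150)
t=dict(np.load("top0.npz"));s=dict(np.load("scene0.npz"))
W=cloud(t);S=cloud(s)
def sel(W,c,r,zl,zh):
    m=(np.hypot(W[...,0]-c[0],W[...,1]-c[1])<r)&(W[...,2]>zl)&(W[...,2]<zh);return W[m]
def rect(p): 
    (c,sz,a)=cv2.minAreaRect((p[:,:2]*1000).astype(np.float32));return np.round(c,1),np.round(sz,1),round(a,1)
for n,px in dict(stand=(150,245),socket=(315,255),barrel=(357,190),ring=(325,132),loupe=(371,257),tape=(268,145)).items(): print(n,W[px[1],px[0]])
c=W[245,150]
for z in(0.006,):
    for nm,w in(("top",W),("scene",S)):
        p=sel(w,c[:2]+[0.01,-0.02],.09,.007,.018);print("foot",nm,len(p),rect(p),np.median(p[:,2]))
        p=sel(w,c[:2]+[0.01,-0.02],.12,.02,.25)
        for a in np.arange(.02,.23,.01):
            q=p[(p[:,2]>=a)&(p[:,2]<a+.01)]
            if len(q)>2: print(round(a,2),len(q),q.mean(0),rect(q))
for n,px,zl,zh,r in(("socket",(315,255),.035,.045,.08),("barrel",(357,190),.067,.08,.05)):
    for nm,w in(("top",W),("scene",S)):
        p=sel(w,W[px[1],px[0]][:2],r,zl,zh)
        if len(p)>4: print(n,nm,len(p),rect(p),np.median(p[:,2]),cv2.minEnclosingCircle((p[:,:2]*1000).astype(np.float32)))
a=cv2.resize(t["frame"][170:290,110:260,::-1],None,fx=5,fy=5,interpolation=cv2.INTER_CUBIC)
cv2.imwrite("pics/c1.png",a)
a=cv2.resize(s["frame"][130:260,120:260,::-1],None,fx=4.5,fy=4.5,interpolation=cv2.INTER_CUBIC)
cv2.imwrite("pics/c2.png",a)
E
```

```text
stand [0.4738 0.228  0.013 ]
socket [ 0.4561 -0.1478  0.0415]
barrel [ 0.6158 -0.2527  0.0062]
ring [ 0.7629 -0.1773 -0.0026]
loupe [ 0.4549 -0.2778  0.0275]
tape [ 0.7234 -0.0371  0.0035]
foot top 1368 (array([481.4, 208.9]), array([161.5, 157.1]), 51.5) 0.013147988762639007
0.02 39 [0.5056 0.192  0.0261] (array([512.2, 182.8]), array([18.5, 50.5]), 22.8)
0.03 7 [0.5067 0.1923 0.0345] (array([507.1, 192. ]), array([ 3.6, 11.8]), 87.0)
0.04 6 [0.5045 0.1915 0.0463] (array([504.4, 191.7]), array([2.9, 9.8]), 62.6)
0.05 8 [0.5056 0.1919 0.0557] (array([505.6, 192.2]), array([ 4.1, 12.9]), 76.7)
0.06 6 [0.5038 0.193  0.0632] (array([504.3, 192.9]), array([ 3. , 10.7]), 61.9)
0.07 9 [0.5051 0.1921 0.0755] (array([505.8, 192.2]), array([ 3.9, 11.6]), 74.8)
0.08 6 [0.5043 0.1917 0.085 ] (array([503.8, 192.2]), array([ 2. , 10.4]), 62.2)
0.09 10 [0.5045 0.1924 0.095 ] (array([504.9, 192.6]), array([ 2.8, 12.1]), 63.1)
0.1 10 [0.5059 0.1916 0.1052] (array([506.6, 191.9]), array([ 3.3, 11.6]), 80.8)
0.11 19 [0.5191 0.181  0.117 ] (array([522.2, 179.9]), array([ 8. , 55.4]), 52.3)
0.12 25 [0.5
[... 2111 characters left out ...]
 38.9]), 36.3)
0.19 70 [0.5434 0.1705 0.1935] (array([546.6, 166.2]), array([27.1, 40.8]), 39.8)
socket top 1146 (array([ 468.5, -110.3]), array([80.3, 80. ]), 6.7) 0.041256228741817946 ((468.123291015625, -111.36729431152344), 55.009944915771484)
socket scene 1015 (array([ 468.9, -113.8]), array([83.5, 81.2]), 6.5) 0.03997876308144088 ((468.4067687988281, -114.26866149902344), 55.59309387207031)
barrel top 140 (array([ 597.2, -242.9]), array([50.5, 49. ]), 74.5) 0.07246898920704364 ((597.3588256835938, -242.4771728515625), 26.036497116088867)
barrel scene 181 (array([ 597.9, -246.2]), array([51.3, 51. ]), 61.3) 0.0706977828103299 ((598.3876342773438, -246.8929443359375), 27.501514434814453)
```

View pics/c1.png

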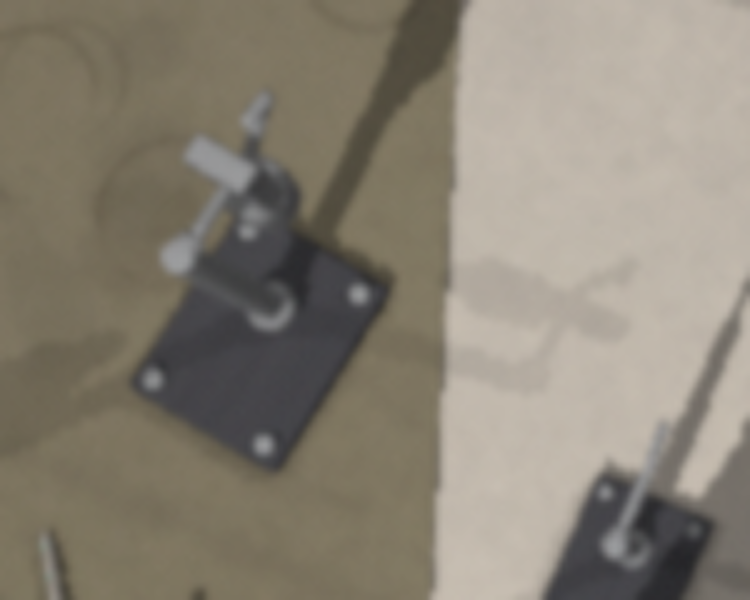

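View pics/c2.png

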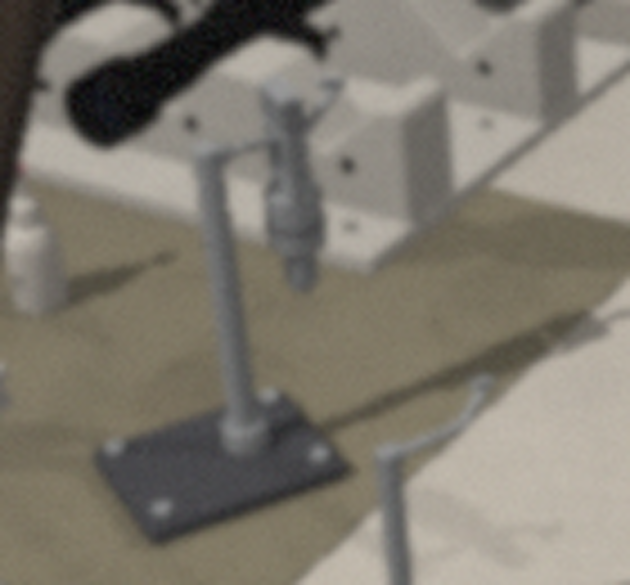

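Top crop: the head is at (220,165), the post's foot at (268,308) and the barb at (258,105). The hook's yaw is about -29°, and the mandrel hangs across it. I'll refine the head and check what surrounds it.

```bash
cat >> h.py <<'E'
from scipy.spatial.transform import Rotation as R
def rot(rpy): return R.from_euler('xyz',rpy,degrees=True)
def rows(p0,r0,way):
    "way: list of (pos, Rotation, n rows); prints tool-frame rows: mm/1000, deg/90"
    p=np.array(p0,float);r=r0
    for q,rq,n in way:
        q=np.array(q,float); dr=(r.inv()*rq).as_rotvec(degrees=True)/n
        for i in range(n):
            d=r.inv().apply((q-p)/(n-i)); print(np.round(d,4).tolist(),np.round(dr/90,4).tolist(), 'BIG' if np.linalg.norm(d)>.0415 or np.linalg.norm(dr)>7.1 else '')
            p=p+(q-p)/(n-i); r=r*R.from_rotvec(dr,degrees=True)
        print('-- at',np.round(p,4))
E
python3 - <<'E'
from h import *
np.set_printoptions(precision=4,suppress=True,linewidth=150)
t=dict(np.load("top0.npz"));s=dict(np.load("scene0.npz"))
O=np.array([.507,.1925]);a=np.radians(-29.2);B=np.array([[np.cos(a),np.sin(a)],[-np.sin(a),np.cos(a)]])
for nm,c in(("top",t),("scene",s)):
    W=cloud(c);L=(W[...,:2]-O)@B.T;z=W[...,2]
    p=W[(abs(L[...,0]-36)<0)]
    m=(L[...,0]>.02)&(L[...,0]<.052)&(abs(L[...,1])<.025)&(z>.187)&(z<.203)
    q=W[m];l=L[m];r=cv2.minAreaRect((l*1000).astype(np.float32));print(nm,len(q),l.mean(0),r,np.median(q[:,2]))
    m=(L[...,0]>.053)&(L[...,0]<.08)&(abs(L[...,1])<.02)&(z>.18)&(z<.203);print("tip",L[m].mean(0),np.percentile(L[m][:,0],[5,95]),m.sum())
    m=(L[...,0]>-.008)&(L[...,0]<.01)&(abs(L[...,1])<.012)&(z>.17)&(z<.182);print("post top",L[m].mean(0),m.sum(),np.median(z[m]))
    m=(L[...,0]>.01)&(L[...,0]<.055)&(abs(L[...,1])<.03)&(z>.115)&(z<.143);print("body",L[m].mean(0),cv2.minAreaRect((L[m]*1000).astype(np.float32)))
    for y in np.arange(.6,-.45,-.1): 
        print(round(y,1),[ (lambda v: round(float(np.nanpercentile(v,99.5)),2) if v.size>20 else None)(z[(W[...,0]>x)&(W[...,0]<x+.1)&(W[...,1]>y-.1)&(W[...,1]<y)]) for x in np.arange(.2,.95,.1)])
# top image: foot colour rect & head colour
hsv=cv2.cvtColor(t["frame"],cv2.COLOR_RGB2HSV)
m=((hsv[...,2]>115)&(hsv[...,1]<40)).astype(np.uint8)[190:215,140:165]
n,lab,st,ce=cv2.connectedComponentsWithStats(m)
K=t["camera_matrix"];T=t["T"]
for i in range(1,n):
    if st[i,4]>15:
        v,u=np.nonzero(lab==i);(cx,cy),sz,an=cv2.minAreaRect(np.c_[u,v].astype(np.float32))
        def ray(u,v,h):
            d=T[:3,:3]@np.array([(u-K[0,2])/K[0,0],(v-K[1,2])/K[1,1],1]);return (T[:3,3]+d*(h-T[2,3])/d[2])[:2]
        b=cv2.boxPoints(((cx+140,cy+190),sz,an));b=np.array([(ray(*k,.195)-O)@B.T for k in b]);print(st[i,4],b*1000,b.mean(0)*1000)
E
```

```text
top 99 [0.0358 0.0026] ((35.815731048583984, 3.5300216674804688), (11.945090293884277, 27.334901809692383), 0.11779962480068207) 0.1955507103010653
tip [0.0596 0.0033] [0.0538 0.0664] 35
post top [0.0003 0.0029] 58 0.1764609494922511
body [ 0.0355 -0.0054] ((34.739891052246094, -0.9095926284790039), (18.258270263671875, 27.481842041015625), 77.89836883544922)
0.6 [0.02, 0.03, 0.03, 0.01, 0.1, 0.13, 0.12, 0.11]
0.5 [0.02, 0.13, 0.14, 0.01, 0.1, 0.13, 0.12, 0.17]
0.4 [0.02, 0.1, 0.11, 0.09, 0.1, 0.12, 0.12, 0.2]
0.3 [0.04, 0.03, 0.02, 0.18, 0.02, 0.09, 0.37, 0.02]
0.2 [0.04, 0.01, 0.02, 0.2, 0.01, 0.14, 0.36, 0.01]
0.1 [0.42, 0.1, 0.14, 0.01, 0.01, 0.14, 0.37, 0.01]
0.0 [0.53, 0.01, 0.04, 0.04, 0.02, 0.02, 0.37, 0.01]
-0.1 [0.13, 0.18, 0.05, 0.04, 0.01, 0.03, 0.38, 0.0]
-0.2 [0.01, 0.2, 0.03, 0.07, 0.08, 0.06, 0.39, 0.01]
-0.3 [0.01, 0.01, 0.01, 0.01, 0.03, 0.06, 0.4, 0.0]
-0.4 [0.01, 0.01, 0.01, 0.01, 0.01, 0.01, 0.01, 0.0]
scene 70 [ 0.0364 -0.0027] ((37.48615264892578, 0.7097635269165039), (13.052391052246094, 32.69057846069336), 3.4300029277801514) 0.1937740471266411
tip [0.0616 0.
[... 269 characters left out ...]
ne, None, 0.0, 0.1, 0.12, 0.12, 0.23]
0.4 [None, None, 0.03, 0.08, 0.1, 0.12, 0.12, 0.32]
0.3 [0.03, 0.03, 0.02, 0.02, 0.02, 0.09, 0.43, 0.02]
0.2 [0.03, 0.02, 0.09, 0.2, 0.01, 0.14, 0.43, 0.0]
0.1 [0.0, 0.13, 0.14, 0.0, 0.0, 0.14, 0.44, 0.0]
0.0 [0.0, 0.01, 0.04, 0.04, 0.02, 0.02, 0.45, 0.0]
-0.1 [0.17, 0.18, 0.04, 0.04, 0.0, 0.03, 0.46, 0.0]
-0.2 [0.01, 0.19, 0.03, 0.07, 0.07, 0.06, 0.47, 0.0]
-0.3 [0.0, 0.0, 0.01, 0.0, 0.03, 0.06, 0.47, 0.0]
-0.4 [None, 0.0, 0.0, 0.0, 0.0, 0.0, 0.0, 0.0]
29 [[59.6103  8.7888]
 [64.4202  0.6494]
 [54.5873 -5.6934]
 [49.7933  2.4285]] [57.1028  1.5433]
129 [[ 18.0168  22.0373]
 [ 46.3478  15.9129]
 [ 39.6425 -10.8616]
 [ 11.4405  -4.6133]] [28.8619  5.6188]
```

```bash
python3 - <<'E'
from h import *
G=rot([180,0,-29.2])
g0=rot([180,0,-158.5])
rows([.247,-.628,.246],g0,[((.36,-.40,.35),rot([180,0,-115.0]),7),((.5393,.1764,.35),G,15)])
E
```

```text
[-0.027, 0.0244, -0.0149] [-0.0, 0.0, -0.069] 
[-0.0294, 0.0213, -0.0149] [-0.0, 0.0, -0.069] 
[-0.0316, 0.018, -0.0149] [-0.0, 0.0, -0.069] 
[-0.0333, 0.0145, -0.0149] [-0.0, 0.0, -0.069] 
[-0.0347, 0.0108, -0.0149] [-0.0, 0.0, -0.069] 
[-0.0357, 0.007, -0.0149] [-0.0, 0.0, -0.069] 
[-0.0362, 0.0031, -0.0149] [-0.0, 0.0, -0.069] 
-- at [ 0.36 -0.4   0.35]
[-0.0399, 0.0054, 0.0] [0.0, 0.0, -0.0636] 
[-0.0402, 0.0014, 0.0] [0.0, 0.0, -0.0636] 
[-0.0402, -0.0026, -0.0] [0.0, 0.0, -0.0636] 
[-0.0397, -0.0066, -0.0] [0.0, 0.0, -0.0636] 
[-0.0388, -0.0105, -0.0] [0.0, 0.0, -0.0636] 
[-0.0376, -0.0143, -0.0] [0.0, 0.0, -0.0636] 
[-0.036, -0.018, -0.0] [0.0, 0.0, -0.0636] 
[-0.034, -0.0215, -0.0] [0.0, 0.0, -0.0636] 
[-0.0317, -0.0248, -0.0] [0.0, 0.0, -0.0636] 
[-0.0291, -0.0278, -0.0] [0.0, 0.0, -0.0636] 
[-0.0261, -0.0306, -0.0] [0.0, 0.0, -0.0636] 
[-0.023, -0.033, -0.0] [0.0, 0.0, -0.0636] 
[-0.0196, -0.0352, -0.0] [0.0, 0.0, -0.0636] 
[-0.016, -0.0369, -0.0] [0.0, 0.0, -0.0636] 
[-0.0122, -0.0384, -0.0] [0.0, 0.0, -0.0636] 
-- at [0.5393 0.1764 0.35  ]
```

Emit:
apply_moves:
  newtons: 30
  targets:
    - [1,-0.027,0.0244,-0.0149,0,0,-0.069]
    - [1,-0.0294,0.0213,-0.0149,0,0,-0.069]
    - [1,-0.0316,0.018,-0.0149,0,0,-0.069]
    - [1,-0.0333,0.0145,-0.0149,0,0,-0.069]
    - [1,-0.0347,0.0108,-0.0149,0,0,-0.069]
    - [1,-0.0357,0.007,-0.0149,0,0,-0.069]
    - [1,-0.0362,0.0031,-0.0149,0,0,-0.069]
    - [1,-0.0399,0.0054,0,0,0,-0.0636]
    - [1,-0.0402,0.0014,0,0,0,-0.0636]
    - [1,-0.0402,-0.0026,0,0,0,-0.0636]
    - [1,-0.0397,-0.0066,0,0,0,-0.0636]
    - [1,-0.0388,-0.0105,0,0,0,-0.0636]
    - [1,-0.0376,-0.0143,0,0,0,-0.0636]
    - [1,-0.036,-0.018,0,0,0,-0.0636]
    - [1,-0.034,-0.0215,0,0,0,-0.0636]
    - [1,-0.0317,-0.0248,0,0,0,-0.0636]
    - [1,-0.0291,-0.0278,0,0,0,-0.0636]
    - [1,-0.0261,-0.0306,0,0,0,-0.0636]
    - [1,-0.023,-0.033,0,0,0,-0.0636]
    - [1,-0.0196,-0.0352,0,0,0,-0.0636]

```text
time_s: 1.77
tcp_pos: [0.5156, 0.1014, 0.3499]
eef_rot: [-180.0, 0.0, -40.3]
contact_force: [1.5, -0.1, 0.0]
gripper_width: 0.0876
gripper_force: 0.0
```

Emit:
apply_moves:
  targets:
    - [1,-0.016,-0.0369,0,0,0,-0.0636]
    - [1,-0.0122,-0.0384,0,0,0,-0.0636]
    - [1,0,0,0.03,0,0,0]
    - [1,0,0,0.03,0,0,0]
    - [1,0,0,0,0,0,0]
    - [1,0,0,0,0,0,0]
    - [1,0,0,0,0,0,0]

```text
time_s: 2.35
tcp_pos: [0.5403, 0.176, 0.2915]
eef_rot: [-180.0, -0.1, -29.2]
contact_force: [-0.2, 0.7, 1.3]
gripper_width: 0.0876
gripper_force: 0.0
```

```bash
python3 - <<'E'
from h import *
s=get_state();print(s)
for n in("scene","top"):
    c=capture(n);np.savez(n+"1",**c)
    x=c["frame"][100:260,110:270,::-1] if n=="top" else c["frame"][60:220,100:260,::-1]
    cv2.imwrite(f"pics/{n}1.png",cv2.resize(x,None,fx=3.6,fy=3.6,interpolation=cv2.INTER_CUBIC))
a=cv2.imread("pics/scene1.png");b=cv2.imread("pics/top1.png")
cv2.imwrite("pics/both1.png",cv2.resize(np.hstack([a,b]),(800,400)))
E
```

```text
{'time_s': 2.35, 'joints': array([ 3.78070733e+01,  8.90341230e+00, -9.02956373e+00,  5.75763372e-02,
       -7.19913099e+01,  2.29720214e+01]), 'qd': array([-0.29381208, -1.03513131,  1.03903201, -0.01203155,  0.41646026,
       -0.0173757 ]), 'joint_torque': array([ 2.69000810e-01, -4.03396511e+01,  2.83255202e+01,  6.70583680e+00,
        6.44615572e-02, -7.21364213e-04]), 'tcp_pos': array([0.54025587, 0.17597765, 0.29154955]), 'eef_rot': array([-1.79951677e+02, -7.99814084e-02, -2.92031749e+01]), 'contact_force': array([-0.22773462,  0.70190477,  1.34175741]), 'moment': array([-0.08706872,  0.13858516, -0.0135781 ]), 'gripper_force': 0.0, 'gripper_width': 0.08757543303732125}
```

View pics/both1.png

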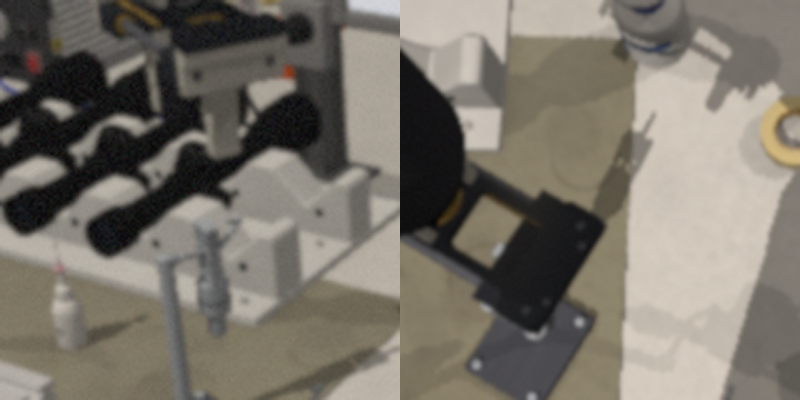

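Scene panel: the finger at (222,125) is straight above the mandrel head at (207,230), and the way down is clear. Descend and close.

Emit:
apply_moves:
  newtons: 25
  targets:
    - [1,0,0,0.03,0,0,0]
    - [1,0,0,0.03,0,0,0]
    - [1,0,0,0.024,0,0,0]
    - [1,0,0,0.02,0,0,0]
    - [1,0,0,0,0,0,0]
    - [0.35,0,0,0,0,0,0]
    - [0.35,0,0,0,0,0,0]
    - [0.35,0,0,0,0,0,0]
    - [0.35,0,0,0,0,0,0]
    - [0.35,0,0,0,0,0,0]
    - [0.35,0,0,0,0,0,0]

```text
time_s: 3.37
tcp_pos: [0.5398, 0.1763, 0.1866]
eef_rot: [-179.9, -0.0, -29.2]
contact_force: [0.4, -0.7, -0.3]
gripper_width: 0.0531
gripper_force: 0.0
```

```bash
python3 - <<'E'
# 2D clearance of eye path: stand x,z ; mandrel tilt t; eye centre e
import numpy as np
pts=np.array([[0,170],[48,170],[68,190],[58,192]],float)
S=np.vstack([np.linspace(pts[i],pts[i+1],150) for i in range(3)])
def clr(e,t):
    t=np.radians(t);lx=np.array([np.cos(t),np.sin(t)]);lz=np.array([-np.sin(t),np.cos(t)])
    q=np.c_[(S-e)@lx,(S-e)@lz]
    def box(x0,x1,z0,z1):
        dx=np.maximum(np.maximum(x0-q[:,0],q[:,0]-x1),0);dz=np.maximum(np.maximum(z0-q[:,1],q[:,1]-z1),0);return np.hypot(dx,dz).min()-3
    return round(box(-6,6,12,34),1),round(min(box(-6,6,-17,-12),box(-14,14,-47,-17)),1)
W=[(36,161,0),(36,168,0),(38,169,10),(41,170,20),(45,172,30),(49,174,36),(52,177,40)]
for i in range(1,10): W.append((52+4*i,177+3.6*i,40))
for a,b in zip(W,W[1:]):
    for f in (0,.5): w=np.array(a)*(1-f)+np.array(b)*f;print(w,clr(w[:2],w[2]))
E
```

```text
[ 36 161   0] (np.float64(0.0), np.float64(18.0))
[ 36.  164.5   0. ] (np.float64(3.5), np.float64(14.5))
[ 36 168   0] (np.float64(7.0), np.float64(11.0))
[ 37.  168.5   5. ] (np.float64(6.9), np.float64(9.9))
[ 38 169  10] (np.float64(6.8), np.float64(8.8))
[ 39.5 169.5  15. ] (np.float64(6.5), np.float64(7.5))
[ 41 170  20] (np.float64(6.2), np.float64(6.6))
[ 43. 171.  25.] (np.float64(6.3), np.float64(6.0))
[ 45 172  30] (np.float64(6.4), np.float64(5.8))
[ 47. 173.  33.] (np.float64(6.8), np.float64(5.9))
[ 49 174  36] (np.float64(7.2), np.float64(6.4))
[ 50.5 175.5  38. ] (np.float64(7.7), np.float64(6.2))
[ 52. 177.  40.] (np.float64(6.3), np.float64(6.3))
[ 54.  178.8  40. ] (np.float64(4.1), np.float64(6.5))
[ 56.  180.6  40. ] (np.float64(2.4), np.float64(6.6))
[ 58.  182.4  40. ] (np.float64(1.6), np.float64(6.7))
[ 60.  184.2  40. ] (np.float64(1.7), np.float64(6.9))
[ 62. 186.  40.] (np.float64(1.8), np.float64(7.0))
[ 64.  187.8  40. ] (np.float64(1.9), np.float64(7.2))
[ 66.  189.6  40. ] (np.float64(2.0), np.float64(7.3))
[ 68.  191.4  40. ] (np.float64(2.3), np.float64(7.4))
[ 70.  193.2  40. ] (np.float64(3.5), np.float64(7.6))
[ 72. 195.  40.] (np.float64(5.5), np.float64(7.7))
[ 74.  196.8  40. ] (np.float64(7.7), np.float64(8.1))
[ 76.  198.6  40. ] (np.float64(9.8), np.float64(9.0))
[ 78.  200.4  40. ] (np.float64(12.0), np.float64(10.4))
[ 80.  202.2  40. ] (np.float64(14.1), np.float64(12.1))
[ 82. 204.  40.] (np.float64(16.3), np.float64(13.3))
[ 84.  205.8  40. ] (np.float64(18.4), np.float64(14.4))
[ 86.  207.6  40. ] (np.float64(20.6), np.float64(15.7))
```

Emit:
apply_moves:
  newtons: 25
  targets:
    - [0,0,0,0,0,0,0]
    - [0,0,0,0,0,0,0]
    - [0,0,0,0,0,0,0]
    - [0,0,0,0,0,0,0]
    - [0,0,0,0,0,0,0]
    - [0,0,0,0,0,0,0]
    - [0,0,0,0,0,0,0]
    - [0,0,0,0,0,0,0]
    - [0,0,0,0,0,0,0]

```text
time_s: 4.12
tcp_pos: [0.5396, 0.1763, 0.1859]
eef_rot: [-180.0, -0.0, -29.2]
contact_force: [0.4, 0.8, 0.3]
gripper_width: 0.0266
gripper_force: 25.0
```

```bash
python3 - <<'E'
from h import *
s=get_state();p0=s["tcp_pos"];print(p0,s["eef_rot"],s["contact_force"],s["moment"],s["gripper_force"],s["gripper_width"])
# TCP at (stand local) : eye centre (36,161) + z offset
zt=0.1866-0.161
a=np.radians(-29.2);ux=np.array([np.cos(a),np.sin(a),0]);uz=np.array([0,0,1.]);sy=np.array([-np.sin(a),np.cos(a),0])
def tcp(e,t):
    t_=np.radians(t);x=(e[0]-36)/1000-zt*np.sin(t_);z=(e[1]-161)/1000+zt*(np.cos(t_)-1)
    return p0+ux*x+uz*z, R.from_rotvec(-sy*t,degrees=True)*rot([180,0,-29.2])
W=[(36,164.5,0,2),(36,168,0,2),(38,169,10,3),(41,170,20,3),(45,172,30,3),(48,175,36,3),(50.4,179,40,2)]
for i in range(1,9): W.append((50.4+4*i,179+3.6*i,40,1))
W+=[(110,220,40,2),(120,240,30,2),(120,260,15,3),(120,280,0,3)]
rows(p0,rot([180,0,-29.2]),[(*tcp(w[:2],w[2]),w[3]) for w in W])
E
```

```text
[0.53964582 0.1762508  0.18586103] [-1.79990335e+02 -2.31287988e-03 -2.91952891e+01] [0.35415661 0.80446463 0.34196704] [0.18281392 0.03372731 0.03940868] 24.998047202825546 0.02658629519022605
[0.0, 0.0, -0.0018] [0.0, 0.0, 0.0] 
[0.0, 0.0, -0.0018] [0.0, 0.0, 0.0] 
-- at [0.5396 0.1763 0.1894]
[0.0, 0.0, -0.0018] [0.0, 0.0, 0.0] 
[0.0, 0.0, -0.0018] [0.0, 0.0, 0.0] 
-- at [0.5396 0.1763 0.1929]
[-0.0008, 0.0, -0.0002] [-0.0, 0.037, 0.0] 
[-0.0008, 0.0, -0.0003] [-0.0, 0.037, 0.0] 
[-0.0008, 0.0, -0.0003] [-0.0, 0.037, 0.0] 
-- at [0.5375 0.1774 0.1935]
[-0.0004, 0.0, -0.0] [0.0, 0.037, -0.0] 
[-0.0004, -0.0, -0.0001] [0.0, 0.037, -0.0] 
[-0.0004, -0.0, -0.0001] [0.0, 0.037, -0.0] 
-- at [0.5364 0.1781 0.1933]
[-0.0, -0.0, -0.0] [0.0, 0.037, -0.0] 
[0.0, -0.0, -0.0] [0.0, 0.037, -0.0] 
[0.0, -0.0, -0.0] [0.0, 0.037, -0.0] 
-- at [0.5363 0.1781 0.1934]
[0.0005, -0.0, -0.0003] [-0.0, 0.0222, 0.0] 
[0.0005, 0.0, -0.0003] [-0.0, 0.0222, 0.0] 
[0.0005, -0.0, -0.0003] [-0.0, 0.0222, 0.0] 
-- at [0.537  0.1777 0.195 ]
[0.0013, 0.0, -0.0009] [-0.0, 0.0222, 0.0] 
[0.0013, -0.0, -0.0008] [-0.
[... 453 characters left out ...]
 0.2195]
[0.0054, -0.0, -0.0002] [0.0, 0.0, 0.0] 
-- at [0.5623 0.1636 0.2231]
[0.0054, 0.0, -0.0002] [0.0, 0.0, 0.0] 
-- at [0.5658 0.1616 0.2267]
[0.0145, -0.0, 0.0042] [0.0, 0.0, 0.0] 
[0.0145, -0.0, 0.0042] [0.0, 0.0, 0.0] 
-- at [0.5899 0.1482 0.2389]
[0.0125, 0.0, -0.0043] [0.0, -0.0556, 0.0] 
[0.0121, 0.0, -0.0053] [0.0, -0.0556, 0.0] 
-- at [0.6018 0.1415 0.2614]
[0.0055, 0.0, -0.0055] [0.0, -0.0556, -0.0] 
[0.005, 0.0, -0.0059] [0.0, -0.0556, -0.0] 
[0.0045, 0.0, -0.0064] [0.0, -0.0556, -0.0] 
-- at [0.6072 0.1385 0.284 ]
[0.0039, -0.0, -0.0061] [0.0, -0.0556, 0.0] 
[0.0034, -0.0, -0.0065] [0.0, -0.0556, 0.0] 
[0.0028, -0.0, -0.0067] [0.0, -0.0556, 0.0] 
-- at [0.613  0.1353 0.3049]
```

Emit:
apply_moves:
  targets:
    - [0,0,0,-0.0018,0,0,0]
    - [0,0,0,-0.0018,0,0,0]
    - [0,0,0,-0.0018,0,0,0]
    - [0,0,0,-0.0018,0,0,0]
    - [0,-0.0008,0,-0.0002,0,0.037,0]
    - [0,-0.0008,0,-0.0003,0,0.037,0]
    - [0,-0.0008,0,-0.0003,0,0.037,0]
    - [0,-0.0004,0,0,0,0.037,0]
    - [0,-0.0004,0,-0.0001,0,0.037,0]
    - [0,-0.0004,0,-0.0001,0,0.037,0]
    - [0,0,0,0,0,0.037,0]
    - [0,0,0,0,0,0.037,0]
    - [0,0,0,0,0,0.037,0]
    - [0,0.0005,0,-0.0003,0,0.0222,0]
    - [0,0.0005,0,-0.0003,0,0.0222,0]
    - [0,0.0005,0,-0.0003,0,0.0222,0]
    - [0,0.0013,0,-0.0009,0,0.0222,0]
    - [0,0.0013,0,-0.0008,0,0.0222,0]
    - [0,0,0,0,0,0,0]
    - [0,0,0,0,0,0,0]

```text
time_s: 5.78
tcp_pos: [0.5379, 0.1769, 0.198]
eef_rot: [180.0, -39.9, -29.2]
contact_force: [0.1, 0.0, -1.7]
gripper_width: 0.0266
gripper_force: 25.0
```

```bash
python3 - <<'E'
from h import *
s=get_state();print(s["tcp_pos"],s["eef_rot"],s["contact_force"],s["moment"],s["gripper_width"])
c=capture("scene");np.savez("scene2",**c)
cv2.imwrite("pics/s2.png",cv2.resize(c["frame"][110:230,120:260,::-1],None,fx=5,fy=5,interpolation=cv2.INTER_CUBIC))
E
```

```text
[0.53791816 0.17687578 0.19801916] [179.97690404 -39.904417   -29.17580335] [ 0.10787617  0.02721883 -1.72569673] [ 1.1369057   2.28019147 -0.03065262] 0.0265963378150129
```

View pics/s2.png

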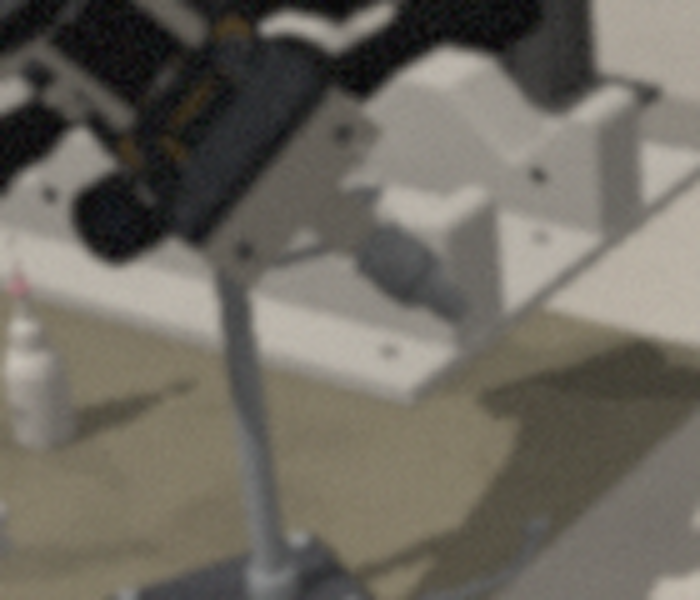

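The mandrel at (410,275) is tilted, and the tip shows at (370,190). The only force reading is its weight, so I'll slide along the slope.

Emit:
apply_moves:
  targets:
    - [0,0.0054,0,-0.0002,0,0,0]
    - [0,0.0054,0,-0.0002,0,0,0]
    - [0,0.0054,0,-0.0002,0,0,0]
    - [0,0,0,0,0,0,0]

```text
time_s: 6.17
tcp_pos: [0.5494, 0.1712, 0.2101]
eef_rot: [-179.9, -40.0, -29.3]
contact_force: [0.6, -0.2, -1.4]
gripper_width: 0.027
gripper_force: 25.0
```

Emit:
apply_moves:
  targets:
    - [0,0.0054,0,-0.0002,0,0,0]
    - [0,0.0054,0,-0.0002,0,0,0]
    - [0,0.0054,0,-0.0002,0,0,0]
    - [0,0,0,0,0,0,0]

```text
time_s: 6.5
tcp_pos: [0.5597, 0.1652, 0.2207]
eef_rot: [-179.9, -40.0, -29.3]
contact_force: [0.1, 0.4, -2.6]
gripper_width: 0.0269
gripper_force: 25.0
```

Emit:
apply_moves:
  targets:
    - [0,0.0054,0,-0.0002,0,0,0]
    - [0,0.0054,0,-0.0002,0,0,0]
    - [0,0.0145,0,0.0,0,0,0]
    - [0,0.0145,0,0.0,0,0,0]
    - [0,0,0,0,0,0,0]

```text
time_s: 6.92
tcp_pos: [0.5869, 0.1504, 0.2476]
eef_rot: [-179.8, -40.0, -29.3]
contact_force: [0.8, 0.2, -2.4]
gripper_width: 0.0268
gripper_force: 25.0
```

```bash
python3 - <<'E'
from h import *
G=rot([180,0,-29.2]);T=R.from_rotvec(-np.array([.4879,.8729,0])*40,degrees=True)*G
rows([.587,.1504,.2476],T,[((.59,.09,.30),G,8),((.4687,-.112,.24),G,8)])
E
```

```text
[0.0073, 0.0064, -0.0024] [0.0, -0.0556, -0.0] 
[0.007, 0.0064, -0.0031] [0.0, -0.0556, -0.0] 
[0.0067, 0.0064, -0.0037] [0.0, -0.0556, -0.0] 
[0.0064, 0.0064, -0.0042] [0.0, -0.0556, -0.0] 
[0.006, 0.0064, -0.0048] [0.0, -0.0556, -0.0] 
[0.0056, 0.0064, -0.0053] [0.0, -0.0556, -0.0] 
[0.0051, 0.0064, -0.0058] [0.0, -0.0556, -0.0] 
[0.0046, 0.0064, -0.0062] [0.0, -0.0556, -0.0] 
-- at [0.59 0.09 0.3 ]
[-0.0009, 0.0294, 0.0075] [-0.0, 0.0, -0.0] 
[-0.0009, 0.0294, 0.0075] [-0.0, 0.0, -0.0] 
[-0.0009, 0.0294, 0.0075] [-0.0, 0.0, -0.0] 
[-0.0009, 0.0294, 0.0075] [-0.0, 0.0, -0.0] 
[-0.0009, 0.0294, 0.0075] [-0.0, 0.0, -0.0] 
[-0.0009, 0.0294, 0.0075] [-0.0, 0.0, -0.0] 
[-0.0009, 0.0294, 0.0075] [-0.0, 0.0, -0.0] 
[-0.0009, 0.0294, 0.0075] [-0.0, 0.0, -0.0] 
-- at [ 0.4687 -0.112   0.24  ]
```

Emit:
apply_moves:
  targets:
    - [0,0.0073,0.0064,-0.0024,0,-0.0556,0]
    - [0,0.007,0.0064,-0.0031,0,-0.0556,0]
    - [0,0.0067,0.0064,-0.0037,0,-0.0556,0]
    - [0,0.0064,0.0064,-0.0042,0,-0.0556,0]
    - [0,0.006,0.0064,-0.0048,0,-0.0556,0]
    - [0,0.0056,0.0064,-0.0053,0,-0.0556,0]
    - [0,0.0051,0.0064,-0.0058,0,-0.0556,0]
    - [0,0.0046,0.0064,-0.0062,0,-0.0556,0]
    - [0,-0.0009,0.0294,0.0075,0,0,0]
    - [0,-0.0009,0.0294,0.0075,0,0,0]
    - [0,-0.0009,0.0294,0.0075,0,0,0]
    - [0,-0.0009,0.0294,0.0075,0,0,0]
    - [0,-0.0009,0.0294,0.0075,0,0,0]
    - [0,-0.0009,0.0294,0.0075,0,0,0]
    - [0,-0.0009,0.0294,0.0075,0,0,0]
    - [0,-0.0009,0.0294,0.0075,0,0,0]
    - [0,0,0,0.02,0,0,0]
    - [0,0,0,0.02,0,0,0]
    - [0,0,0,0.02,0,0,0]
    - [0,0,0,0,0,0,0]

```text
time_s: 8.58
tcp_pos: [0.465, -0.1118, 0.1745]
eef_rot: [179.8, -0.1, -29.3]
contact_force: [-1.8, -0.5, -1.7]
gripper_width: 0.0266
gripper_force: 25.0
```

Emit:
apply_moves:
  targets:
    - [0,0,0,0,0,0,0]
    - [0,0,0,0,0,0,0]
    - [0,0,0,0,0,0,0]

```text
time_s: 8.83
tcp_pos: [0.4688, -0.1114, 0.1794]
eef_rot: [-180.0, -0.5, -29.2]
contact_force: [1.1, 0.4, -1.9]
gripper_width: 0.0267
gripper_force: 25.0
```

```bash
python3 - <<'E'
from h import *
s=get_state();print(s["tcp_pos"],s["eef_rot"],s["contact_force"],s["moment"],s["gripper_width"])
c=capture("scene");np.savez("scene3",**c)
W=cloud(c);p=s["tcp_pos"];view=c["T"][:2,2]/np.linalg.norm(c["T"][:2,2]);print(view)
m0=(np.hypot(W[...,0]-p[0],W[...,1]-p[1])<.035)
for a in np.arange(.076,.19,.006):
    q=W[m0&(W[...,2]>=a)&(W[...,2]<a+.006)]
    if len(q)>3: print(round(a,3),len(q),(q.mean(0)-p)*1000,q.min(0)[2])
x=c["frame"][180:320,220:360,::-1];cv2.imwrite("pics/s3.png",cv2.resize(x,None,fx=4.2,fy=4.2,interpolation=cv2.INTER_CUBIC))
E
```

```text
[ 0.46878884 -0.11138398  0.17941928] [-179.98892487   -0.48846085  -29.21956746] [ 1.06329357  0.44736254 -1.87779224] [0.04098181 0.190712   0.0431201 ] 0.02669387936947873
[0.88321589 0.46896662]
0.082 11 [ -2.6058888   -3.91401494 -93.64720959] 0.08246262399058646
0.088 25 [ -2.90765654  -5.01690422 -88.48620506] 0.08803524362494597
0.094 23 [ -3.75762951  -5.42468597 -82.10586581] 0.09431768738993962
0.1 8 [ -5.13826494  -4.3258379  -78.05667386] 0.10014258701010126
0.106 29 [ -7.60736842  -7.24763246 -70.19903838] 0.10674075446087317
0.112 44 [ -8.47990382  -7.67087013 -64.18316175] 0.11216439776928722
0.118 42 [ -7.80374834  -5.29971517 -58.29682093] 0.11807450549187593
0.124 48 [ -8.90826952  -6.05817648 -52.30897998] 0.12423252688620523
0.13 43 [ -6.7025607   -5.92792652 -46.27882504] 0.13011828283663995
0.136 70 [ -5.17972577  -2.46257727 -40.81349718] 0.1361078417395838
0.142 50 [ -1.44019572  -1.313192   -34.68410493] 0.14214417912187916
0.148 32 [ -1.32285004  -1.79413279 -28.75267089] 0.14809005943346787
0.154 20 [  1.0751612    5.41167837 -22.9821561 ] 0.15434461328678595
0.16 41 [ -6.93849295  -6.83594387 -15.65718169] 0.16023574466803137
0.166 77 [ -8.49395455  -6.74608706 -10.23282174] 0.16602990003279072
0.172 83 [-8.40262621 -6.74419016 -4.57698752] 0.17200359132615256
0.178 73 [-8.30814683 -1.72528303  1.06449761] 0.17800627588724582
0.184 89 [-6.4973621  -0.13824414  7.84402459] 0.1841508814247692
```

View pics/s3.png

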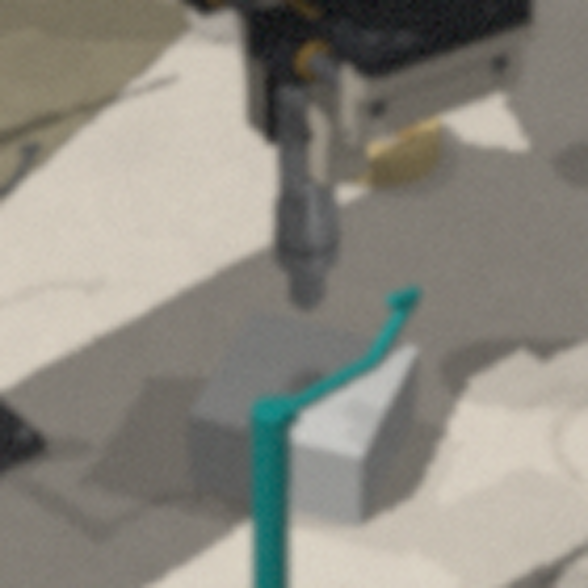

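The mandrel hangs vertical, its foot at crop (310,305) nearly above the hole at (312,380). The turquoise hook's tip is at (405,297). I'll check the hole centre and the clearance to the turquoise stand.

```bash
python3 - <<'E'
from h import *
np.set_printoptions(precision=4,suppress=True)
p=np.array([.4688,-.1114])
def ray(c,u,v,h):
    K=c["camera_matrix"];T=c["T"];d=T[:3,:3]@np.array([(u-K[0,2])/K[0,0],(v-K[1,2])/K[1,1],1]);return (T[:3,3]+d*(h-T[2,3])/d[2])[:2]
for f,(u0,v0,u1,v1) in(("scene0",(280,262,312,282)),("top0",(290,240,310,262)),("scene3",(284,262,305,278))):
    c=dict(np.load(f+".npz"));g=c["frame"].astype(float).mean(-1)[v0:v1,u0:u1]
    for k in(.7,.8):
        m=g<np.median(g)*k;v,u=np.nonzero(m)
        if len(u): print(f,k,len(u),u.mean()+u0,v.mean()+v0,ray(c,u.mean()+u0,v.mean()+v0,.04))
c=dict(np.load("top0.npz"));h=cv2.cvtColor(c["frame"],cv2.COLOR_RGB2HSV);m=(h[...,0]>80)&(h[...,0]<97)&(h[...,1]>120);W=cloud(c);q=W[m&(W[...,2]>.15)]
a=np.radians(-29.2);L=(q[:,:2]-p)@np.array([[np.cos(a),-np.sin(a)],[np.sin(a),np.cos(a)]])
print("turq",q.min(0),q.max(0),"tool-x/y range rel",L.min(0),L.max(0)); i=q[:,0].argsort()[-5:];print(q[i],L[i])
E
```

```text
scene0 0.7 12 287.0 280.0833333333333 [ 0.4404 -0.1171]
scene0 0.8 34 288.20588235294116 278.29411764705884 [ 0.4458 -0.1167]
top0 0.7 18 300.1666666666667 248.05555555555554 [ 0.4711 -0.1144]
top0 0.8 55 299.03636363636366 249.43636363636364 [ 0.468  -0.1119]
scene3 0.8 7 292.42857142857144 271.14285714285717 [ 0.4675 -0.1144]
turq [ 0.2966 -0.2046  0.1511] [ 0.3654 -0.1732  0.1987] tool-x/y range rel [-0.1175 -0.1463] [-0.0448 -0.1305]
[[ 0.3618 -0.2021  0.1956]
 [ 0.3619 -0.2039  0.196 ]
 [ 0.3636 -0.2044  0.1936]
 [ 0.3636 -0.2022  0.1953]
 [ 0.3654 -0.2046  0.193 ]] [[-0.0491 -0.1314]
 [-0.0482 -0.1329]
 [-0.0465 -0.1325]
 [-0.0475 -0.1305]
 [-0.0448 -0.1318]]
```

Emit:
apply_moves:
  targets:
    - [0,-0.0005,0.0005,0.012,0,0,0]
    - [0,0,0,0.012,0,0,0]
    - [0,0,0,0.012,0,0,0]
    - [0,0,0,0.005,0,0,0]
    - [0,0,0,0.003,0,0,0]
    - [0,0,0,0.003,0,0,0]
    - [0,0,0,0,0,0,0]

```text
time_s: 9.47
tcp_pos: [0.4677, -0.1119, 0.1313]
eef_rot: [180.0, -0.4, -29.2]
contact_force: [-0.3, -1.0, -2.1]
gripper_width: 0.0266
gripper_force: 25.0
```

Emit:
apply_moves:
  targets:
    - [0,0,0,0.004,0,0,0]
    - [0,0,0,0.004,0,0,0]
    - [0,0,0,0.004,0,0,0]
    - [0,0,0,0,0,0,0]
    - [0,0,0,0,0,0,0]

```text
time_s: 9.88
tcp_pos: [0.4674, -0.112, 0.1189]
eef_rot: [179.9, -0.4, -29.2]
contact_force: [-0.1, 0.7, -1.3]
gripper_width: 0.027
gripper_force: 25.0
```

Emit:
apply_moves:
  targets:
    - [0,0,0,0.002,0,0,0]
    - [0,0,0,0.002,0,0,0]
    - [0,0,0,0.002,0,0,0]
    - [0,0,0,0.001,0,0,0]
    - [0,0,0,0,0,0,0]
    - [0,0,0,0,0,0,0]

```text
time_s: 10.38
tcp_pos: [0.4676, -0.112, 0.1121]
eef_rot: [180.0, -0.4, -29.2]
contact_force: [-0.1, -0.3, -1.8]
gripper_width: 0.0272
gripper_force: 25.0
```

Emit:
apply_moves:
  targets:
    - [0,0,0,0.001,0,0,0]
    - [0,0,0,0.001,0,0,0]
    - [0,0,0,0.001,0,0,0]
    - [0,0,0,0,0,0,0]
    - [0,0,0,0,0,0,0]

```text
time_s: 10.8
tcp_pos: [0.469, -0.1125, 0.1116]
eef_rot: [180.0, -0.6, -29.2]
contact_force: [-5.5, 0.1, 22.0]
gripper_width: 0.0267
gripper_force: 25.0
```

Emit:
apply_moves:
  targets:
    - [0,0,0,-0.002,0,0,0]
    - [0,0,0,0,0,0,0]
    - [0.5,0,0,0,0,0,0]
    - [0.5,0,0,0,0,0,0]
    - [0.7,0,0,0,0,0,0]
    - [0.7,0,0,0,0,0,0]
    - [0.8,0,0,0,0,0,0]
    - [0.8,0,0,0,0,0,0]
    - [0.8,0,0,-0.01,0,0,0]
    - [0.9,0,0,-0.03,0,0,0]
    - [1,0,0,-0.03,0,0,0]
    - [1,0,0,-0.03,0,0,0]
    - [1,0,0,-0.03,0,0,0]
    - [1,0,0,-0.03,0,0,0]

```text
time_s: 11.97
tcp_pos: [0.4663, -0.1114, 0.2727]
eef_rot: [180.0, -0.4, -29.2]
contact_force: [1.2, 0.2, -0.4]
gripper_width: 0.0877
gripper_force: 0.0
```

```bash
python3 - <<'E'
from h import *
np.set_printoptions(precision=4,suppress=True)
s=get_state();print(s["tcp_pos"],s["eef_rot"],s["contact_force"])
for n in("scene","top"):
    c=capture(n);np.savez(n+"4",**c);W=cloud(c)
    m=np.hypot(W[...,0]-.468,W[...,1]+.112)<.02
    z=W[m][:,2];z=z[(z>.05)&(z<.16)];print(n,len(z),np.percentile(z,[90,95,99]) if len(z) else '')
    t=W[m&(W[...,2]>.115)&(W[...,2]<.13)];print(len(t),t.mean(0) if len(t) else '', cv2.minAreaRect((t[:,:2]*1000).astype(np.float32)) if len(t)>4 else '')
    b=W[m&(W[...,2]>.045)&(W[...,2]<.068)];print("body",len(b),b.mean(0) if len(b) else '')
    m=np.hypot(W[...,0]-.5975,W[...,1]+.2445)<.04;t=W[m&(W[...,2]>.066)&(W[...,2]<.08)];print("barrel",len(t),cv2.minEnclosingCircle((t[:,:2]*1000).astype(np.float32)) if len(t)>4 else '')
    if n=="scene": cv2.imwrite("pics/s4.png",cv2.resize(c["frame"][180:320,220:420,::-1],None,fx=4,fy=4,interpolation=cv2.INTER_CUBIC))
E
```

```text
[ 0.4663 -0.1114  0.2727] [179.9651  -0.3963 -29.2475] [ 1.2493  0.188  -0.367 ]
scene 505 [0.1202 0.1215 0.1225]
91 [ 0.465  -0.1147  0.12  ] ((466.92779541015625, -114.06900024414062), (28.02952003479004, 12.799459457397461), 58.153953552246094)
body 129 [ 0.458  -0.1171  0.0579]
barrel 220 ((597.86865234375, -245.59445190429688), 27.75016975402832)
top 0 
0  
body 0 
barrel 0
```

View pics/s4.png

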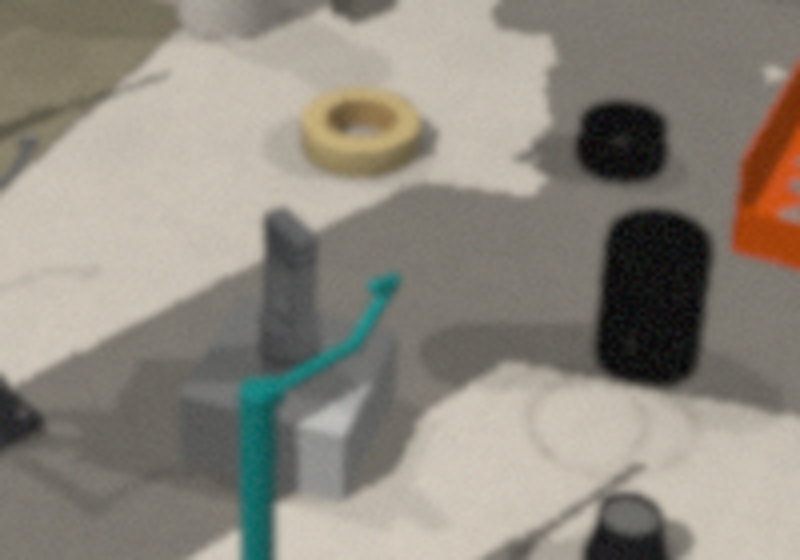

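The mandrel is home: head top at 0.120–0.121, at crop (290,215). The barrel is at crop (655,300). Now for the barrel.

Emit:
apply_moves:
  newtons: 15
  targets:
    - [1,0.0254,0.0074,0.01,0,0,0]
    - [1,0.0254,0.0074,0.01,0,0,0]
    - [1,0.0254,0.0074,0.01,0,0,0]
    - [1,0.0254,0.0074,0.01,0,0,0]
    - [1,0.0254,0.0074,0.02,0,0,0]
    - [1,0.0254,0.0074,0.02,0,0,0]
    - [1,0.0254,0.0074,0.02,0,0,0]
    - [1,0,0,0.02,0,0,0]
    - [1,0,0,0,0,0,0]
    - [1,0,0,0,0,0,0]
    - [1,0,0,0,0,0,0]

```text
time_s: 12.98
tcp_pos: [0.5973, -0.2438, 0.1533]
eef_rot: [180.0, -0.4, -29.2]
contact_force: [0.7, 0.3, -0.5]
gripper_width: 0.0878
gripper_force: 0.0
```

Emit:
apply_moves:
  targets:
    - [1,0,0,0.025,0,-0.0044,0]
    - [1,0,0,0.025,0,0,0]
    - [1,0,0,0.025,0,0,0]
    - [1,0,0,0.02,0,0,0]
    - [1,0,0,0,0,0,0]
    - [0.4,0,0,0,0,0,0]
    - [0.4,0,0,0,0,0,0]
    - [0.4,0,0,0,0,0,0]
    - [0.4,0,0,0,0,0,0]
    - [0.4,0,0,0,0,0,0]
    - [0.4,0,0,0,0,0,0]
    - [0.4,0,0,0,0,0,0]
    - [0.4,0,0,0,0,0,0]
    - [0.4,0,0,0,0,0,0]
    - [0.4,0,0,0,0,0,0]

```text
time_s: 14.23
tcp_pos: [0.5977, -0.2441, 0.0581]
eef_rot: [180.0, -0.0, -29.2]
contact_force: [-1.8, 2.8, 5.8]
gripper_width: 0.0507
gripper_force: 15.0
```

Emit:
apply_moves:
  targets:
    - [0.4,0,0,-0.005,0,0,0]
    - [0.4,0,0,-0.015,0,0,0]
    - [0.4,0,0,-0.03,0,0,0]
    - [0.4,0,0,-0.03,0,0,0]
    - [0.4,0,0,-0.03,0,0,0]
    - [0.4,0,0,-0.03,0,0,0]
    - [0.4,0,0,-0.02,0,0,0]
    - [0.4,0,0,0,0,0,0]
    - [0.4,0,0,0,0,0,0]
    - [0.4,0,0,0,0,0,0]

```text
time_s: 15.07
tcp_pos: [0.5968, -0.2438, 0.2166]
eef_rot: [180.0, 0.1, -29.3]
contact_force: [-0.4, 0.6, -1.0]
gripper_width: 0.051
gripper_force: 15.0
```

```bash
python3 - <<'E'
from h import *
np.set_printoptions(precision=4,suppress=True)
s=get_state();p=s["tcp_pos"];print(p,s["eef_rot"],s["contact_force"],s["gripper_width"])
c=capture("scene");W=cloud(c)
d=W-p
m=np.hypot(d[...,0],d[...,1])<.045
dark=c["frame"].max(-1)<60
for a in np.arange(-.062,0.016,.012):
    q=d[m&dark&(d[...,2]>a)&(d[...,2]<a+.012)]
    if len(q)>20:
        A=np.c_[2*q[:,:2],np.ones(len(q))];x=np.linalg.lstsq(A,(q[:,:2]**2).sum(1),rcond=None)[0];print(round(a,3),len(q),x[:2]*1000,np.sqrt(x[2]+x[:2]@x[:2])*1000,q[:,2].min(),q[:,:2].mean(0)*1000)
E
```

```text
[ 0.5968 -0.2438  0.2166] [179.9617   0.0756 -29.2648] [-0.3897  0.5615 -1.0466] 0.050997123027909305
-0.062 78 [-0.5729 -2.5387] 24.056320013659587 -0.05825132644823197 [-20.1635  -5.6237]
-0.05 165 [-0.8888 -2.8742] 24.10086927946364 -0.04996927197781645 [-19.2927  -6.7586]
-0.038 148 [-1.0778 -2.6178] 24.022862047667978 -0.0379877184163436 [-19.8595  -7.4976]
-0.026 124 [-0.1554 -2.198 ] 24.82786082863908 -0.02599035204643871 [-21.8373  -2.958 ]
-0.014 174 [-1.3405 -0.9794] 23.85862297446868 -0.013952223571913086 [-10.6391   0.7445]
-0.002 263 [-1.545  -1.3086] 23.62171233527546 -0.001990706679567439 [-4.1827  2.7315]
0.01 140 [-0.1862  0.381 ] 23.439820413726565 0.010057303873816176 [-2.4672 10.7656]
```

Emit:
apply_moves:
  targets:
    - [0.4,-0.0178,-0.0052,0,0,0,0]
    - [0.4,-0.0178,-0.0052,0,0,0,0]
    - [0.4,-0.0178,-0.0052,0,0,0,0]
    - [0.4,-0.0178,-0.0052,0,0,0,0]
    - [0.4,-0.0178,-0.0052,0,0,0,0]
    - [0.4,-0.0178,-0.0052,0,0,0,0]
    - [0.4,-0.0178,-0.0052,0,0,0,0]
    - [0.4,-0.0178,-0.0052,0,0,0,0]
    - [0.4,-0.0178,-0.0052,0,0,0,0]
    - [0.4,-0.0178,-0.0052,0,0,0,0]
    - [0.4,0,0,0.01,0,0,0]
    - [0.4,0,0,0.01,0,0,0]
    - [0.4,0,0,0,0,0,0]
    - [0.4,0,0,0,0,0,0]
    - [0.4,0,0,0,0,0,0]
    - [0.4,0,0,0,0,0,0]

```text
time_s: 16.45
tcp_pos: [0.4679, -0.112, 0.1972]
eef_rot: [179.9, 0.0, -29.3]
contact_force: [-0.5, -0.1, -1.0]
gripper_width: 0.0512
gripper_force: 15.0
```

```bash
python3 - <<'E'
from h import *
np.set_printoptions(precision=4,suppress=True)
s=get_state();p=s["tcp_pos"];print(p,s["eef_rot"],s["contact_force"],s["gripper_width"])
c=capture("scene");W=cloud(c)
d=W-p;m=np.hypot(d[...,0],d[...,1])<.045
q=d[m&(c["frame"].max(-1)<60)&(d[...,2]>-.06)&(d[...,2]<-.026)]
A=np.c_[2*q[:,:2],np.ones(len(q))];x=np.linalg.lstsq(A,(q[:,:2]**2).sum(1),rcond=None)[0];print("barrel",(x[:2]+p[:2])*1000,np.sqrt(x[2]+x[:2]@x[:2])*1000)
m=np.hypot(W[...,0]-.467,W[...,1]+.114)<.02
q=W[m&(W[...,2]>.044)&(W[...,2]<.068)]
A=np.c_[2*q[:,:2],np.ones(len(q))];x=np.linalg.lstsq(A,(q[:,:2]**2).sum(1),rcond=None)[0];print("body",x[:2]*1000,np.sqrt(x[2]+x[:2]@x[:2])*1000,len(q))
cv2.imwrite("pics/s5.png",cv2.resize(c["frame"][160:300,220:360,::-1],None,fx=4,fy=4,interpolation=cv2.INTER_CUBIC))
E
```

```text
[ 0.4679 -0.112   0.1972] [179.9356   0.0174 -29.2774] [-0.478  -0.0604 -0.994 ] 0.05117281522056032
barrel [ 466.95   -115.2809] 23.72826181324062
body [ 466.1855 -114.1061] 12.381198428983929 137
```

View pics/s5.png

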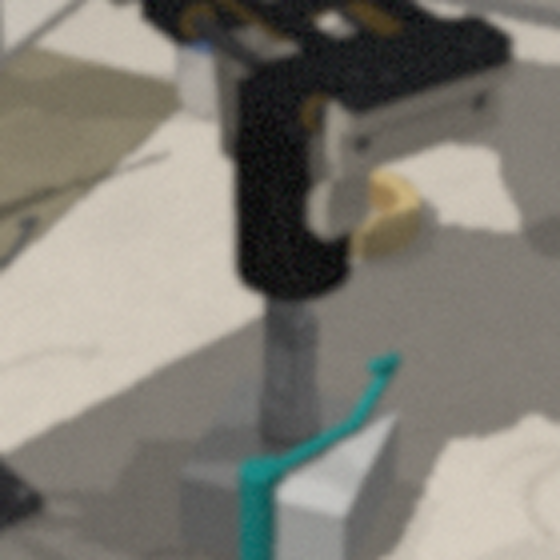

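The barrel, centred at crop (293,190), is over the mandrel at (290,370), about 1 mm off. Lower carefully.

Emit:
apply_moves:
  targets:
    - [0.4,-0.0003,-0.0006,0.006,0,0,0]
    - [0.4,0,0,0.006,0,0,0]
    - [0.4,0,0,0.005,0,0,0]
    - [0.4,0,0,0.005,0,0,0]
    - [0.4,0,0,0.005,0,0,0]
    - [0.4,0,0,0.005,0,0,0]
    - [0.4,0,0,0,0,0,0]

```text
time_s: 17.08
tcp_pos: [0.4668, -0.111, 0.1641]
eef_rot: [179.9, 0.1, -29.3]
contact_force: [-0.4, -0.2, -1.4]
gripper_width: 0.0511
gripper_force: 15.0
```

Emit:
apply_moves:
  targets:
    - [0.4,0,0,0.006,0,0,0]
    - [0.4,0,0,0.006,0,0,0]
    - [0.4,0,0,0.006,0,0,0]
    - [0.4,0,0,0.006,0,0,0]
    - [0.4,0,0,0.005,0,0,0]
    - [0.4,0,0,0.005,0,0,0]
    - [0.4,0,0,0.005,0,0,0]
    - [0.4,0,0,0.005,0,0,0]
    - [0.4,0,0,0.005,0,0,0]
    - [0.4,0,0,0.005,0,0,0]
    - [0.4,0,0,0,0,0,0]
    - [0.4,0,0,0,0,0,0]

```text
time_s: 18.08
tcp_pos: [0.4673, -0.1111, 0.1111]
eef_rot: [179.9, 0.0, -29.2]
contact_force: [-0.1, -1.1, -0.2]
gripper_width: 0.0509
gripper_force: 15.0
```

Emit:
apply_moves:
  targets:
    - [0.4,0,0,0.004,0,0,0]
    - [0.4,0,0,0.004,0,0,0]
    - [0.4,0,0,0.003,0,0,0]
    - [0.4,0,0,0.001,0,0,0]
    - [0.4,0,0,0,0,0,0]
    - [0.4,0,0,0,0,0,0]

```text
time_s: 18.58
tcp_pos: [0.4675, -0.1111, 0.0993]
eef_rot: [180.0, 0.0, -29.2]
contact_force: [-0.9, 0.1, 1.1]
gripper_width: 0.0512
gripper_force: 15.0
```

Emit:
apply_moves:
  targets:
    - [0.4,0,0,0.001,0,0,0]
    - [0.4,0,0,0.001,0,0,0]
    - [0.4,0,0,0,0,0,0]
    - [0.4,0,0,0,0,0,0]

```text
time_s: 18.92
tcp_pos: [0.4678, -0.111, 0.098]
eef_rot: [180.0, -0.0, -29.2]
contact_force: [-2.0, 1.1, 5.5]
gripper_width: 0.0507
gripper_force: 15.0
```

Contact at the expected height (0.098). Release and withdraw.

Emit:
apply_moves:
  targets:
    - [0.4,0,0,-0.0005,0,0,0]
    - [0.7,0,0,0,0,0,0]
    - [0.7,0,0,0,0,0,0]
    - [0.8,0,0,0,0,0,0]
    - [0.9,0,0,0,0,0,0]
    - [1,0,0,0,0,0,0]
    - [1,0,0,0,0,0,0]
    - [1,0,0,-0.01,0,0,0]
    - [1,0,0,-0.03,0,0,0]
    - [1,0,0,-0.03,0,0,0]
    - [1,0,0,-0.04,0,0,0]
    - [1,0,0,-0.04,0,0,0]
    - [1,0.04,0,0,0,0,0]
    - [1,0.04,0,0,0,0,0]
    - [1,0.04,0,0,0,0,0]
    - [1,0.04,0,0,0,0,0]
    - [1,0,0,0,0,0,0]
    - [1,0,0,0,0,0,0]

```text
time_s: 20.42
tcp_pos: [0.608, -0.1901, 0.2454]
eef_rot: [179.9, 0.2, -29.3]
contact_force: [0.0, 0.7, -0.1]
gripper_width: 0.0874
gripper_force: 0.0
```

```bash
python3 - <<'E'
from h import *
np.set_printoptions(precision=4,suppress=True)
s=get_state();print(s["tcp_pos"],s["contact_force"],s["gripper_width"])
c=capture("scene");W=cloud(c);z=W[...,2]
m=np.hypot(W[...,0]-.467,W[...,1]+.113)<.03
q=W[m&(z>.105)&(z<.117)];print("rim",len(q),np.percentile(q[:,2],[10,50,90]),cv2.minEnclosingCircle((q[:,:2]*1000).astype(np.float32)))
q=W[m&(z>.1165)];print("head",len(q),np.percentile(q[:,2],[50,95]),q.mean(0))
cv2.imwrite("pics/s6.png",cv2.resize(c["frame"][170:310,220:420,::-1],None,fx=4,fy=4,interpolation=cv2.INTER_CUBIC))
E
```

```text
[ 0.608  -0.1901  0.2454] [ 0.0091  0.6783 -0.1412] 0.08738846347472033
rim 300 [0.1063 0.1102 0.1135] ((468.1041259765625, -113.98946380615234), 26.99820327758789)
head 85 [0.1206 0.1224] [ 0.4655 -0.1143  0.1202]
```

View pics/s6.png

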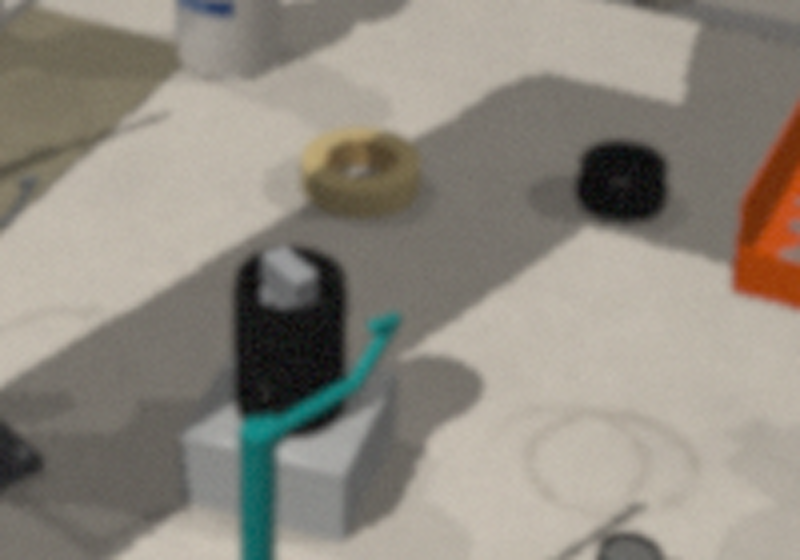

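The barrel at crop (290,340) sits flat on the block, with the mandrel head showing through at (285,275), rim about 0.112 and head about 0.121. The other things are unmoved.

```bash
python3 -c "
from plant import close_job
print(close_job())"
```

```text
the job is handed in; nothing more can be done
None
```

The job is handed in at about 20.5 s: the mandrel is off the hook and home in the socket, the barrel sits flat on the block around it, and the bystanders were not touched.

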